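# Shake the nuts out over the tray

## Robot

A 6-joint arm with a two-finger parallel gripper is mounted at the origin on a cart in front of the work surface, level with it; the furniture and walls round the work are solid. World frame = base frame: x ahead of the robot, y to its left, z up, the work surface at z = 0. Lengths are in m, angles in rad, forces in N, time in s.
With the tool pointing down it reaches from about 0.25 to 0.775 m from the base axis. Payload 4 kg.
Tool frame: the origin (TCP) lies at the very end of the fingers, on their centre line; the grasp point (between the pads) lies hold_point_z behind it (hold_point_z is the distance from the TCP to the grasp point, in m); z points along the fingers, y is the line along which they close (so a half turn about z gives the same grasp; the last joint's range is limited). The gripper opens to 94 mm and grips with 3 to 60 N. Pads are 16 mm wide; open, the fingers measure 119 mm over their backs; the gripper's body (75 mm by 177 mm) begins 78 mm behind the grasp point.
Start: joints at [-1.431, 0.087, 1.371, -0, 1.684, -0.103], TCP at [0.132, -0.534, 0.206] pointing down, gripper open.
Joint ranges: [-3.1, 3.1], [-0.76, 2.03], [0.27, 2.55], [-1.08, 4.22], [0.17, 2.65], [-2.57, 2.57]. Speed limits (rad/s): [2.79, 2.79, 3.14, 3.14, 3.14, 3.14].

## Interface

Orientations are given as a unit quaternion [w, x, y, z].
In Python, from bench import * gives the robot as it stands.
- The arm moves only by the shell command python3 -m creep 'ROWS'. ROWS is JSON, a list of rows, each an object of numbers: "rx", "ry", "rz": the turn, a rotation vector about the tool's x, y, z in rad; "tx", "ty", "tz": the shift along the tool's x, y, z in mm; "gripper": the opening in per cent of the stroke, from 0 (shut) to 100 (fully open). In form: [{"rx": .., "ry": .., "rz": .., "tx": .., "ty": .., "tz": .., "gripper": ..}, ...]. A call has 1 to 5 rows; each row is the pose to reach, as a shift and turn from the pose commanded when the call began, along the tool's axes at that moment; what a row does not reach only later rows make up. A row lasts 1/10 s, in which the tool goes at most 50 mm and 8.59 degrees, less where a joint would pass 70% of its speed; a pose out of reach is approached as far as the arm can. A call with a gripper value outside its range is refused whole. The fingers move at their own pace and stop on an object; the grip force is fixed at half the most. Time passes only in rows, so rows that repeat a pose let the fingers close. It gives the time, the measured TCP pose, the force, the opening and the grip force at its end, in the units of the state.
- state(): the state, without advancing time (a new reading comes with each control period).
- get_image(name): name is "side" or "top"; returns the picture (400x640x3 uint8, blue, green, red); there is no depth.
- camera_info(name): a dict with "vertical_fov" (degrees; the focal length in pixels is half the picture's height over the tangent of half this angle, whatever the lens; pixels are square), "cx", "cy" (the principal point, pixels), "T" (4x4, takes a point from camera to world coordinates). Camera axes: x right, y up, looking along -z (the intrinsics and any distortion apply to the point x, -y, -z); pixel columns grow to the right and rows downward; lengths in m; the calibration is good to about 2 mm. A picture is of the moment at which its call begins. camera_info takes no time and is no camera call.
- sign_off(): hands the job in; it is judged then, once.
Trained networks look in the newest picture that a camera, given by its name, has taken for a name from the list of things; names that differ only in an ending like _2 or _b are one class to them, and where a whole thing is asked for, a point or a joint stands for the part that bears it (a point fixed in the world has none). Each returns a list of dicts, best first, with "confidence" (0 to 1); they miss things now and then, are a little off and sometimes report something else, mostly with a low value. They report only what shows in the picture. A call takes as long as a camera call. They do not tell look-alikes from the thing itself.
- regions_of(camera, query): "mask" (400x640 bool, what is visible of it) and "box" ([left, top, width, height] in pixels, round what is visible of it).
- place_of(camera, query): "centre" ([column, row] in pixels: a listed point, or the origin of a listed thing).
The state is a dict: "time": time; "joints": joint angles; "qvel": joint speeds; "tau": joint torques, N m; "tool_pos": TCP position; "tool_rot": TCP orientation; "ft_force": force on the tool from outside, world axes, zero at the start; "moment": the same for the moment, N m; "width": opening from 0.0 (shut) to 1.0 (fully open); "grasp_force": force on a finger pad.
Only numpy, scipy, OpenCV 4.12 (cv2) and the standard library are available. Lean on these libraries where they do the work, as an engineer would, in place of code of your own. Each camera call takes 0.05 s, during which the arm holds its last target. There are 200 camera calls.

## Task

Pick up the small pan-shaped hand shaker by its black handle and shake the six nuts in it out over the shallow metal tray (not the wooden box), spread evenly along it and not in one heap: at least two nuts end in the left third of the tray and at least two in the right third, none outside. Keep the gripper off the nuts themselves. Then set the shaker down upright on its mat or on the bench beside the tray.

Things in the scene. Friction and masses are not known exactly. Their poses are not given: they have to be found in the camera images.
- shaker: Hand shaker: open aluminium pan, 75 mm long (x), 98 mm wide (y), about 0.3 kg; 42 mm walls at back and sides, open on top and at its mouth, the -x end, roughly towards the robot at the start. Six nuts lie in it. Floor: front half (x -36 to 0 mm) level, rear half (x 0 to 36) falls 15 degrees to the back wall. Origin: centre of its underside, z up; stands loose on a 2 mm mat.
- shaker_handle (a point): Grip point of the shaker: upright black tab, 14 mm thick (shaker x), 34 mm wide (y), reaching 60 to 110 mm above the underside, over its centre; this point is 88 mm above the underside. Grip from above across the 14 mm; the fingertips stay above 60 mm. A thin 7 mm bar along y, 62 mm above the underside, carries the tab. Axes as the shaker's.
- shaker_mouth (a point): Middle of the pan floor's edge at the mouth: x -36 mm, 13 mm above the underside. Axes as the shaker's. Tipped slowly mouth down, the three front nuts slide out at 16 to 23 degrees of tilt, the three rear ones at 31 to 38: 27 degrees empties the front row alone, 45 degrees everything. A gentle shake helps.
- tray: Shallow steel tray, 160 mm (x) by 260 mm (y), floor 3 mm thick, wall 22 mm, rounded rim to 25 mm; it does not move. Origin: centre of its underside, axes along its sides, z up. Thirds along y, each 87 mm: left y > 43 mm, right y < -43 mm. Not the higher wooden box farther back. Tray and shaker stand one to the left, one to the right of the robot's midline, either way round.
- nut1: Dark steel hexagon nut, 24 mm across flats, 28 mm across corners, 13 mm high, 33 g; starts in the shaker's front row (by the mouth), -y lane. Origin: its centre.
- nut2: Dark steel hexagon nut, 24 mm across flats, 28 mm across corners, 13 mm high, 33 g; starts in the shaker's front row (by the mouth), middle lane. Origin: its centre.
- nut3: Dark steel hexagon nut, 24 mm across flats, 28 mm across corners, 13 mm high, 33 g; starts in the shaker's front row (by the mouth), +y lane. Origin: its centre.
- nut4: Dark steel hexagon nut, 24 mm across flats, 28 mm across corners, 13 mm high, 33 g; starts in the shaker's rear row (by the back wall), -y lane. Origin: its centre.
- nut5: Dark steel hexagon nut, 24 mm across flats, 28 mm across corners, 13 mm high, 33 g; starts in the shaker's rear row (by the back wall), middle lane. Origin: its centre.
- nut6: Dark steel hexagon nut, 24 mm across flats, 28 mm across corners, 13 mm high, 33 g; starts in the shaker's rear row (by the back wall), +y lane. Origin: its centre.
There are look-alikes about, which are no part of the job. Of the things that look like the shaker, the larger one is meant.

How it is judged:
On the way:
1. the shaker is held over the tray, the six nuts still in it (height (world z) of shaker above 0.03 m and horizontal distance between shaker and tray below 0.17 m and contact force between the fingers and shaker above 0.5 N and distance between each of nut1, nut2, nut3, nut4, nut5, nut6 and shaker below 0.065 m), for 0.1 s.
At the end, for the whole second after the job is handed in: All six nuts lie still in the tray, at least two in its left third and two in its right third (centres over 40 mm from the tray's middle line). The shaker stands upright (within 5 degrees) and still on the mat or bench, clear of the tray (origins at least 140 mm apart) (x of nut1 in the frame of tray between -0.08 and 0.08 m and y of nut1 in the frame of tray between -0.13 and 0.13 m and z of nut1 in the frame of tray between 0 and 0.035 m and linear speed of each of nut1, nut2, nut3, nut4, nut5, nut6, shaker below 0.02 m/s and x of nut2 in the frame of tray between -0.08 and 0.08 m and y of nut2 in the frame of tray between -0.13 and 0.13 m and z of nut2 in the frame of tray between 0 and 0.035 m and x of nut3 in the frame of tray between -0.08 and 0.08 m and y of nut3 in the frame of tray between -0.13 and 0.13 m and z of nut3 in the frame of tray between 0 and 0.035 m and x of nut4 in the frame of tray between -0.08 and 0.08 m and y of nut4 in the frame of tray between -0.13 and 0.13 m and z of nut4 in the frame of tray between 0 and 0.035 m and x of nut5 in the frame of tray between -0.08 and 0.08 m and y of nut5 in the frame of tray between -0.13 and 0.13 m and z of nut5 in the frame of tray between 0 and 0.035 m and x of nut6 in the frame of tray between -0.08 and 0.08 m and y of nut6 in the frame of tray between -0.13 and 0.13 m and z of nut6 in the frame of tray between 0 and 0.035 m and (y of each of nut1, nut2 in the frame of tray above 0.04 m or y of each of nut1, nut3 in the frame of tray above 0.04 m or y of each of nut1, nut4 in the frame of tray above 0.04 m or y of each of nut1, nut5 in the frame of tray above 0.04 m or y of each of nut1, nut6 in the frame of tray above 0.04 m or y of each of nut2, nut3 in the frame of tray above 0.04 m or y of each of nut2, nut4 in the frame of tray above 0.04 m or y of each of nut2, nut5 in the frame of tray above 0.04 m or y of each of nut2, nut6 in the frame of tray above 0.04 m or y of each of nut3, nut4 in the frame of tray above 0.04 m or y of each of nut3, nut5 in the frame of tray above 0.04 m or y of each of nut3, nut6 in the frame of tray above 0.04 m or y of each of nut4, nut5 in the frame of tray above 0.04 m or y of each of nut4, nut6 in the frame of tray above 0.04 m or y of each of nut5, nut6 in the frame of tray above 0.04 m) and (y of each of nut1, nut2 in the frame of tray below -0.04 m or y of each of nut1, nut3 in the frame of tray below -0.04 m or y of each of nut1, nut4 in the frame of tray below -0.04 m or y of each of nut1, nut5 in the frame of tray below -0.04 m or y of each of nut1, nut6 in the frame of tray below -0.04 m or y of each of nut2, nut3 in the frame of tray below -0.04 m or y of each of nut2, nut4 in the frame of tray below -0.04 m or y of each of nut2, nut5 in the frame of tray below -0.04 m or y of each of nut2, nut6 in the frame of tray below -0.04 m or y of each of nut3, nut4 in the frame of tray below -0.04 m or y of each of nut3, nut5 in the frame of tray below -0.04 m or y of each of nut3, nut6 in the frame of tray below -0.04 m or y of each of nut4, nut5 in the frame of tray below -0.04 m or y of each of nut4, nut6 in the frame of tray below -0.04 m or y of each of nut5, nut6 in the frame of tray below -0.04 m) and height (world z) of shaker between -0.005 and 0.008 m and angle between shaker's own z axis and vertical below 0.1 rad and horizontal distance between shaker and tray above 0.14 m); the robot touches nothing.
It fails at once if the gripper touches a nut (contact force between the fingers and nut1 above 0.5 N or contact force between the fingers and nut2 above 0.5 N or contact force between the fingers and nut3 above 0.5 N or contact force between the fingers and nut4 above 0.5 N or contact force between the fingers and nut5 above 0.5 N or contact force between the fingers and nut6 above 0.5 N).
It also fails if it takes over 64 s, if anything falls off the work surface, if the arm or the gripper's body presses on something with over 40 N, if the wrist force passes 120 N, or if a joint passes its speed limit or range.

## Working session

There is one attempt and no reset: what is moved stays moved. The work goes in short steps, Python scripts to look and compute and a shell command to move; the robot and the scene stay as the last step left them, time stands still between calls to the robot, and variables do not carry over. Pictures are saved under pics/ and viewed, at most 10 in all, crops included, and the job is handed in when it is done.

```bash
mkdir -p pics; ls
python3 - <<'E'
from bench import *
import cv2,numpy as np
for c in("side","top"):
    cv2.imwrite(f"pics/{c}0.png",get_image(c)); i=camera_info(c); print(c,{k:(np.round(v,4).tolist()) for k,v in i.items() if not isinstance(v,str)})
    for q in("shaker","shaker_handle","shaker_mouth","tray"):
        print(q,[(np.round(d["centre"],1).tolist(),round(d["confidence"],2)) for d in place_of(c,q)])
s=state();print(s)
E
```

```text
pics
side {'vertical_fov': 54.5938, 'cx': 319.5954, 'cy': 187.6795, 'T': [[0.9615, 0.1653, -0.2197, 0.2563], [-0.2738, 0.5027, -0.8199, -0.8181], [-0.0251, 0.8485, 0.5286, 0.6403], [0.0, 0.0, 0.0, 1.0]]}
shaker [([353.6, 287.3], 0.81), ([326.2, 250.1], 0.78)]
shaker_handle [([355.5, 255.4], 0.73), ([324.5, 230.7], 0.6)]
shaker_mouth [([339.6, 280.6], 0.62), ([324.8, 251.8], 0.61)]
tray [([301.9, 164.4], 0.9)]
top {'vertical_fov': 45.2179, 'cx': 319.0827, 'cy': 198.6557, 'T': [[-0.0177, 0.9922, -0.1236, 0.3286], [-0.9996, -0.0204, -0.0205, 0.0419], [-0.0228, 0.1231, 0.9921, 1.2098], [0.0, 0.0, 0.0, 1.0]]}
shaker [([392.9, 204.7], 0.87), ([443.6, 192.0], 0.78)]
shaker_handle [([450.7, 189.5], 0.95), ([392.1, 201.4], 0.58), ([445.2, 194.0], 0.3)]
shaker_mouth [([403.1, 206.8], 0.66)]
tray [([218.8, 199.4], 0.76)]
{'time': 0.5, 'joints': array([-1.43109769e+00,  8.72010980e-02,  1.37073202e+00, -2.27103377e-05,
        1.68361469e+00, -1.03111924e-01]), 'qvel': array([ 0.00137213,  0.00058246, -0.00231318, -0.00041151, -0.00109933,
        0.00080231]), 'tau': array([-2.10456928e-03, -3.39625776e+01, -3.02265716e+01,  7.15145725e-02,
        2.43944360e-02, -2.35589476e-05]), 'tool_pos': array([ 0.13221886, -0.53387095,  0.20548901]), 'tool_rot': array([ 2.26234503e-05,  9.92639581e-01,  1.21105994e-01, -1.08709357e-05]), 'ft_force': array([-0.24599928,  0.50632995,  0.73481456]), 'moment': array([ 0.00101316, -0.03989973,  0.01393463]), 'grasp_force': 0.0, 'width': 0.9995461224265267}
```

View pics/side0.png

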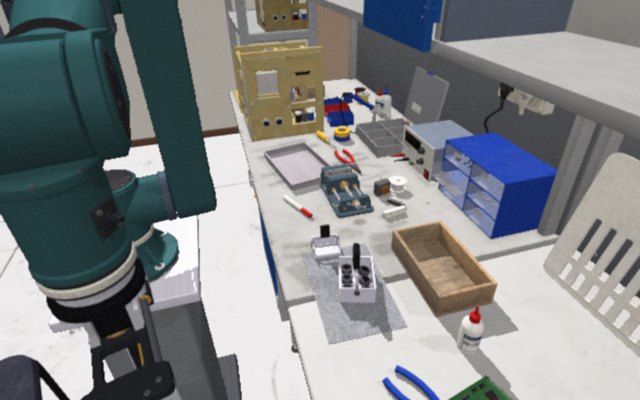

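View pics/top0.png

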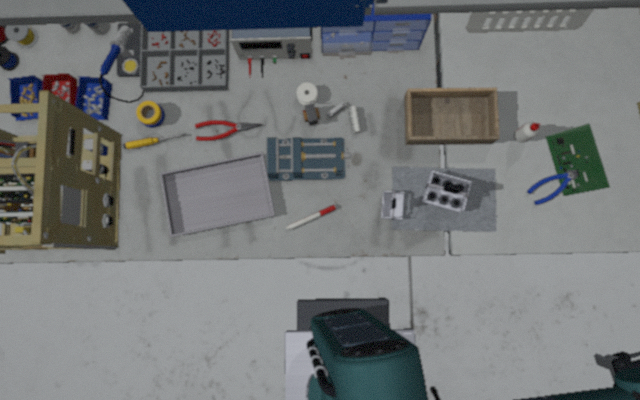

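The top picture shows the tray at (218,197), the vise at (305,158) and the wooden box at (450,116). There are two shaker-like things: the small empty one at top (396,205) / side (325,247), and the larger one holding dark nuts at top (447,191) / side (356,280). The larger one fits the description, so I'll confirm it in a crop and measure.

```bash
cat > h.py <<'E'
from bench import *
import cv2,numpy as np
def ray(c,p):
    i=camera_info(c);f=200/np.tan(np.radians(i["vertical_fov"])/2);T=np.array(i["T"])
    d=T[:3,:3]@np.array([(p[0]-i["cx"])/f,-(p[1]-i["cy"])/f,-1]);return T[:3,3],d
def onz(c,p,z):
    o,d=ray(c,p);return o+d*(z-o[2])/d[2]
def tri(a,b):  # a: side px, b: top px
    A=[];y=[]
    for c,p in(("side",a),("top",b)):
        o,d=ray(c,p);d=d/np.linalg.norm(d);M=np.eye(3)-np.outer(d,d);A.append(M);y.append(M@o)
    return np.linalg.lstsq(np.vstack(A),np.hstack(y),rcond=None)[0]
def proj(c,P):
    i=camera_info(c);f=200/np.tan(np.radians(i["vertical_fov"])/2);T=np.array(i["T"])
    q=T[:3,:3].T@(np.array(P)-T[:3,3]);return np.array([i["cx"]-f*q[0]/q[2],i["cy"]+f*q[1]/q[2]])
E
python3 - <<'E'
from h import *
a=get_image("top");b=get_image("side")
im=np.hstack([cv2.resize(a[155:245,370:470],(500,450),interpolation=3),cv2.resize(b[220:310,300:360+20],(300,338),interpolation=3)[:338].copy() if 0 else cv2.resize(b[220:310,310:370],(300,450),interpolation=3)])
cv2.imwrite("pics/crop.png",im)
print("handle tri",tri((355.5,255.4),(450.7,189.5)))
for q,z in(("tray",.025),("shaker",.042)):
  for r in regions_of("top",q):
    m=r["mask"].astype(np.uint8);R=cv2.minAreaRect(cv2.findNonZero(m));bp=cv2.boxPoints(R)
    P=np.array([onz("top",p,z)[:2] for p in bp]);print(q,round(r["confidence"],2),R[0],P.round(3).tolist(),P.mean(0).round(4),[np.linalg.norm(P[k]-P[k-1]).round(3) for k in range(4)])
E
```

```text
handle tri [ 0.48366015 -0.24392669  0.08846004]
tray 0.9 (216.72213745117188, 193.76622009277344) [[0.55, 0.473], [0.601, 0.207], [0.438, 0.174], [0.389, 0.436]] [0.4945 0.3224] [np.float64(0.166), np.float64(0.271), np.float64(0.166), np.float64(0.266)]
shaker 0.88 (393.0, 205.0) [[0.487, -0.091], [0.486, -0.14], [0.423, -0.137], [0.423, -0.089]] [ 0.4549 -0.114 ] [np.float64(0.064), np.float64(0.049), np.float64(0.064), np.float64(0.048)]
shaker 0.87 (447.3207702636719, 191.3773651123047) [[0.463, -0.183], [0.541, -0.209], [0.508, -0.312], [0.431, -0.286]] [ 0.4857 -0.2472] [np.float64(0.108), np.float64(0.082), np.float64(0.108), np.float64(0.082)]
```

View pics/crop.png

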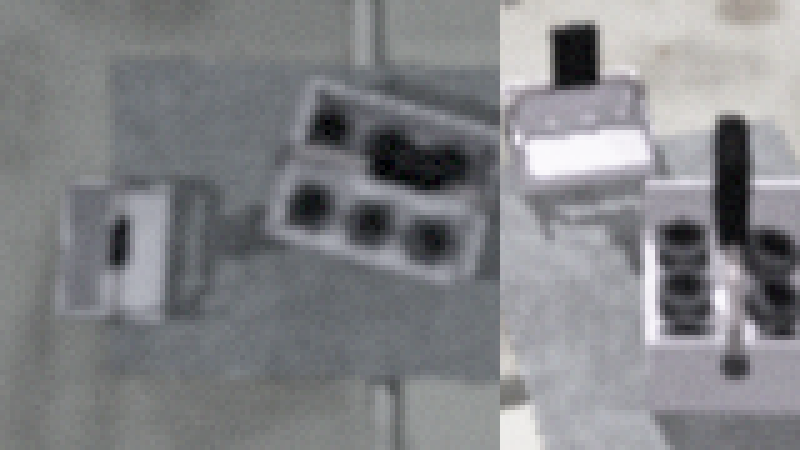

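Crop confirms it: the larger pan holds six dark nuts and has a black tab; the small one at (396,205) is empty. The handle triangulates to z = 0.088 m, against 0.090 expected.

```bash
cat >> h.py <<'E'
from scipy.spatial.transform import Rotation as Ro
def yaw_pitch(yaw,tilt):  # shaker rotation; tilt>0 = mouth down (deg)
    return Ro.from_euler("ZY",[yaw,-tilt],degrees=True).as_matrix()
def tool_of(Rs): return np.column_stack([Rs[:,1],Rs[:,0],-Rs[:,2]])
def rel(pos,Rt,p0=None,R0=None):
    s=state();p0=s["tool_pos"] if p0 is None else p0
    if R0 is None: R0=Ro.from_quat(np.roll(s["tool_rot"],-1)).as_matrix()
    return dict(t_mm=(1000*R0.T@(np.array(pos)-p0)).round(1).tolist(),r=Ro.from_matrix(R0.T@Rt).as_rotvec().round(3).tolist())
E
python3 - <<'E'
from h import *
import bench;print([ (k,getattr(bench,k)) for k in dir(bench) if not k.startswith('_') and not callable(getattr(bench,k))])
print("tray",tri((301.9,164.4),(218.8,199.4)),onz("top",(218.8,199.4),.0))
print(onz("top",(218.8,199.4),.003))
Rt=tool_of(yaw_pitch(-17.3,0))
print(rel([.484,-.244,.19],Rt))
E
```

```text
[('hold_point_z', 0.0188)]
tray [0.49094129 0.31837628 0.01257259] [0.48264443 0.32272141 0.        ]
[0.48226249 0.32202502 0.003     ]
{'t_mm': [411.1, -196.8, 15.5], 'r': [0.0, 0.0, -1.026]}
```

```bash
python3 -m creep '[{"tx":200,"ty":-100,"tz":5,"rz":-0.5,"gripper":100},{"tx":200,"ty":-100,"tz":5,"rz":-0.5,"gripper":100},{"tx":200,"ty":-100,"tz":5,"rz":-0.5,"gripper":100},{"tx":200,"ty":-100,"tz":5,"rz":-0.5,"gripper":100},{"tx":200,"ty":-100,"tz":5,"rz":-0.5,"gripper":100}]'
python3 - <<'E'
from h import *
print(rel([.484,-.244,.19],tool_of(yaw_pitch(-17.3,0))))
get_image("top")
r=regions_of("top","tray")[0]["mask"].astype(np.uint8)
# fit tray outline: rim (z=.025) polygon corners from mask
c=max(cv2.findContours(r,0,1)[0],key=cv2.contourArea)
ap=cv2.approxPolyDP(c,6,True)[:,0]
print(ap.tolist(),[onz("top",p,.025)[:2].round(3).tolist() for p in ap])
# best IoU fit of convex-hull of modelled tray
from scipy.optimize import minimize
def model(v):
    x,y,a=v;P=[]
    for z in(0,.025):
        for sx,sy in((1,1),(1,-1),(-1,-1),(-1,1)):
            P.append(proj("top",[x+sx*.08*np.cos(a)-sy*.13*np.sin(a),y+sx*.08*np.sin(a)+sy*.13*np.cos(a),z]))
    h=cv2.convexHull(np.array(P,np.float32));m=np.zeros_like(r)
    cv2.fillConvexPoly(m,np.round(h*16).astype(int),1,shift=4);return m
f=lambda v:-(model(v)&r).sum()/(model(v)|r).sum()
o=minimize(f,[.49,.321,.19],method="Nelder-Mead",options=dict(initial_simplex=[[.49,.321,.19],[.5,.321,.19],[.49,.33,.19],[.49,.321,.25]]))
print(o.x,np.degrees(o.x[2]),o.fun)
E
```

```text
{'t_mm': [411.1, -196.8, 15.5], 'r': [0.0, 0.0, -1.026]}
[[262, 153], [162, 172], [171, 235], [273, 214]] [[0.595, 0.208], [0.552, 0.461], [0.393, 0.435], [0.44, 0.181]]
[0.24333333 0.435      0.53      ] 30.36676314193362 0.0$[0]: bad value
<stdin>:18: RuntimeWarning: overflow encountered in scalar negative
```

```bash
python3 -m creep '[{"rx":0,"ry":0,"rz":-0.5,"tx":200,"ty":-100,"tz":5,"gripper":100},{"rx":0,"ry":0,"rz":-0.5,"tx":200,"ty":-100,"tz":5,"gripper":100},{"rx":0,"ry":0,"rz":-0.5,"tx":200,"ty":-100,"tz":5,"gripper":100},{"rx":0,"ry":0,"rz":-0.5,"tx":200,"ty":-100,"tz":5,"gripper":100},{"rx":0,"ry":0,"rz":-0.5,"tx":200,"ty":-100,"tz":5,"gripper":100}]'
python3 - <<'E'
from h import *
print(rel([.484,-.244,.19],tool_of(yaw_pitch(-17.3,0))))
get_image("top")
r=regions_of("top","tray")[0]["mask"].astype(np.uint8)
from scipy.optimize import minimize
def model(v):
    x,y,a=v;P=[]
    for z in(0,.025):
        for sx,sy in((1,1),(1,-1),(-1,-1),(-1,1)):
            P.append(proj("top",[x+sx*.08*np.cos(a)-sy*.13*np.sin(a),y+sx*.08*np.sin(a)+sy*.13*np.cos(a),z]))
    h=cv2.convexHull(np.array(P,np.float32));m=np.zeros_like(r)
    cv2.fillConvexPoly(m,np.round(h*16).astype(int),1,shift=4);return m
f=lambda v:-float((model(v)&r).sum())/float((model(v)|r).sum())
o=minimize(f,[.49,.321,.19],method="Nelder-Mead",options=dict(initial_simplex=[[.49,.321,.19],[.5,.321,.19],[.49,.33,.19],[.49,.321,.25]]))
print(o.x,np.degrees(o.x[2]),o.fun)
E
```

```text
time: 1.3
tool_pos: [0.3047, -0.3861, 0.2008]
tool_rot: [0.0, 0.931, 0.365, 0.001]
ft_force: [-1.1, -0.7, 0.5]
width: 0.998
grasp_force: 0.0
{'t_mm': [228.1, 17.6, 11.0], 'r': [0.001, -0.001, -0.522]}
[0.49563456 0.32336292 0.18159066] 10.404378514369578 -0.9825184764070495
```

```bash
python3 -m creep '[{"rx":0,"ry":0,"rz":-0.52,"tx":228,"ty":17,"tz":11,"gripper":100},{"rx":0,"ry":0,"rz":-0.52,"tx":228,"ty":17,"tz":11,"gripper":100},{"rx":0,"ry":0,"rz":-0.52,"tx":228,"ty":17,"tz":11,"gripper":100},{"rx":0,"ry":0,"rz":-0.52,"tx":228,"ty":17,"tz":11,"gripper":100},{"rx":0,"ry":0,"rz":-0.52,"tx":228,"ty":17,"tz":11,"gripper":100}]'
python3 -m creep '[{"rx":0,"ry":0,"rz":0,"tx":0,"ty":0,"tz":0,"gripper":100},{"rx":0,"ry":0,"rz":0,"tx":0,"ty":0,"tz":0,"gripper":100}]'
python3 - <<'E'
from h import *
print(rel([.484,-.244,.071],tool_of(yaw_pitch(-17.3,0))))
b=get_image("side");a=get_image("top")
for q in("shaker_handle",):
  for c in("side","top"): print(c,[(np.round(d["centre"],1).tolist(),round(d["confidence"],2)) for d in place_of(c,q)])
E
```

```text
time: 1.9
tool_pos: [0.4834, -0.2458, 0.1892]
tool_rot: [0.0, 0.806, 0.591, 0.0]
ft_force: [-0.9, -1.1, -0.2]
width: 1.001
grasp_force: 0.0
time: 2.1
tool_pos: [0.4814, -0.2478, 0.1892]
tool_rot: [-0.0, 0.807, 0.59, -0.001]
ft_force: [0.2, -1.1, -1.4]
width: 1.001
grasp_force: 0.0
{'t_mm': [4.5, 1.4, 118.2], 'r': [-0.001, 0.001, -0.006]}
side [([355.4, 259.2], 0.73), ([321.4, 229.8], 0.56)]
top [([452.6, 188.5], 0.84), ([434.9, 182.5], 0.68), ([390.0, 197.1], 0.55), ([441.3, 198.6], 0.3)]
```

```bash
python3 -m creep '[{"rx":0,"ry":0,"rz":-0.006,"tx":4,"ty":1,"tz":25,"gripper":100},{"rx":0,"ry":0,"rz":-0.006,"tx":4,"ty":1,"tz":50,"gripper":100},{"rx":0,"ry":0,"rz":-0.006,"tx":4,"ty":1,"tz":75,"gripper":100},{"rx":0,"ry":0,"rz":-0.006,"tx":4,"ty":1,"tz":97,"gripper":100},{"rx":0,"ry":0,"rz":-0.006,"tx":4,"ty":1,"tz":118,"gripper":100}]'
python3 -m creep '[{"rx":0,"ry":0,"rz":0,"tx":0,"ty":0,"tz":0,"gripper":50},{"rx":0,"ry":0,"rz":0,"tx":0,"ty":0,"tz":0,"gripper":50},{"rx":0,"ry":0,"rz":0,"tx":0,"ty":0,"tz":0,"gripper":50}]'
python3 - <<'E'
from h import *
b=get_image("side");a=get_image("top")
cv2.imwrite("pics/grasp.png",cv2.resize(b[190:320,270:430],(800,650-50),interpolation=3))
E
```

```text
time: 2.8
tool_pos: [0.483, -0.2446, 0.0707]
tool_rot: [0.0, 0.806, 0.592, -0.0]
ft_force: [0.5, -0.4, -0.3]
width: 1.001
grasp_force: 0.0
time: 3.1
tool_pos: [0.4846, -0.2446, 0.0733]
tool_rot: [0.001, 0.806, 0.592, 0.0]
ft_force: [-0.5, -0.6, 0.4]
width: 0.782
grasp_force: 0.0
```

View pics/grasp.png

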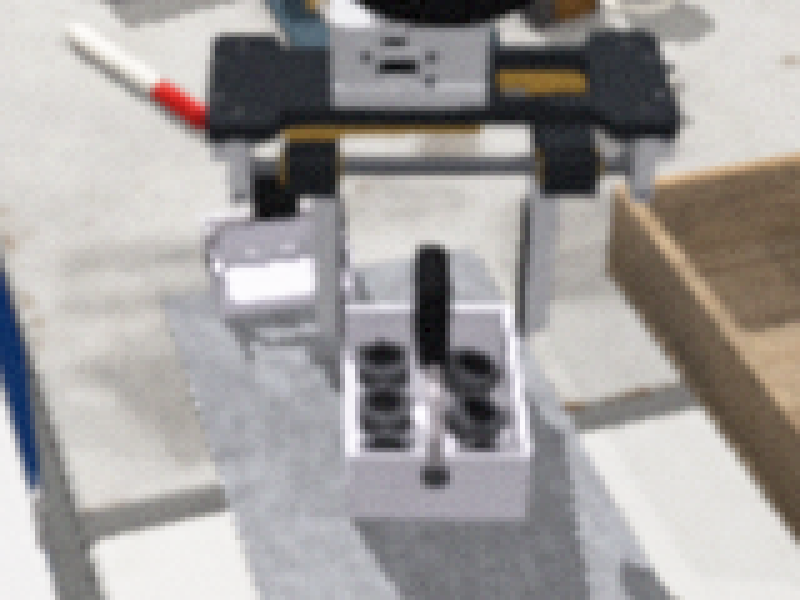

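The fingers straddle the tab evenly: tips at crop (325,340) and (530,335), tab at (432,300). The tip height agrees with the tab. Closing.

```bash
python3 -m creep '[{"rx":0,"ry":0,"rz":0,"tx":0,"ty":0,"tz":0,"gripper":0},{"rx":0,"ry":0,"rz":0,"tx":0,"ty":0,"tz":0,"gripper":0},{"rx":0,"ry":0,"rz":0,"tx":0,"ty":0,"tz":0,"gripper":0},{"rx":0,"ry":0,"rz":0,"tx":0,"ty":0,"tz":0,"gripper":0},{"rx":0,"ry":0,"rz":0,"tx":0,"ty":0,"tz":0,"gripper":0}]'
python3 -m creep '[{"rx":0,"ry":0,"rz":0,"tx":0,"ty":0,"tz":0,"gripper":0},{"rx":0,"ry":0,"rz":0,"tx":0,"ty":0,"tz":0,"gripper":0},{"rx":0,"ry":0,"rz":0,"tx":0,"ty":0,"tz":0,"gripper":0}]'
```

```text
time: 3.7
tool_pos: [0.4839, -0.2435, 0.0714]
tool_rot: [-0.0, 0.805, 0.593, -0.0]
ft_force: [0.5, 0.8, -0.1]
width: 0.269
grasp_force: 0.0
time: 4.0
tool_pos: [0.4844, -0.2437, 0.0715]
tool_rot: [0.0, 0.805, 0.593, 0.0]
ft_force: [2.2, -0.3, -0.4]
width: 0.148
grasp_force: 30.0
```

```bash
python3 -m creep '[{"rx":0,"ry":0,"rz":0,"tx":0,"ty":0,"tz":-4,"gripper":0},{"rx":0,"ry":0,"rz":0,"tx":0,"ty":0,"tz":-12,"gripper":0},{"rx":0,"ry":0,"rz":0,"tx":0,"ty":0,"tz":-21,"gripper":0},{"rx":0.03,"ry":0,"rz":0,"tx":0,"ty":0,"tz":-30,"gripper":0},{"rx":0.06,"ry":0,"rz":0,"tx":0,"ty":0,"tz":-39,"gripper":0}]'
python3 -m creep '[{"rx":0.03,"ry":0,"rz":0,"tx":0,"ty":0,"tz":-10,"gripper":0},{"rx":0.06,"ry":0,"rz":0,"tx":0,"ty":0,"tz":-20,"gripper":0},{"rx":0.08,"ry":0,"rz":0,"tx":0,"ty":0,"tz":-30,"gripper":0},{"rx":0.08,"ry":0,"rz":0,"tx":0,"ty":0,"tz":-40,"gripper":0},{"rx":0.08,"ry":0,"rz":0,"tx":0,"ty":0,"tz":-50,"gripper":0}]'
python3 -m creep '[{"rx":0,"ry":0,"rz":0,"tx":0,"ty":0,"tz":-5,"gripper":0},{"rx":0,"ry":0,"rz":0,"tx":0,"ty":0,"tz":-5,"gripper":0}]'
python3 - <<'E'
from h import *
b=get_image("side");a=get_image("top")
cv2.imwrite("pics/lift.png",cv2.resize(b[130:310,250:450],(800,600),interpolation=3))
tx,ty,tyaw=.4956,.3234,10.4
# hover: mouth over tray; left pour: tray coords
c,s=np.cos(np.radians(tyaw)),np.sin(np.radians(tyaw))
W=lambda x,y:np.array([tx+x*c-y*s,ty+x*s+y*c])
for lab,y in(("L",.08),("R",-.08)):
    p=W(.05,y);print(lab,p, rel([*p,.19],tool_of(yaw_pitch(tyaw,-8))))
print(state()["tool_pos"])
E
```

```text
time: 4.5
tool_pos: [0.4836, -0.2435, 0.1114]
tool_rot: [-0.024, 0.805, 0.592, -0.018]
ft_force: [-0.0, -0.8, -6.0]
width: 0.147
grasp_force: 30.0
time: 5.0
tool_pos: [0.4869, -0.2445, 0.1612]
tool_rot: [-0.056, 0.803, 0.591, -0.041]
ft_force: [-0.6, 0.1, -5.7]
width: 0.144
grasp_force: 30.0
time: 5.2
tool_pos: [0.4879, -0.245, 0.1667]
tool_rot: [-0.055, 0.804, 0.591, -0.041]
ft_force: [-0.8, -0.2, -5.4]
width: 0.147
grasp_force: 30.0
L [0.53033704 0.41111167] {'t_mm': [638.8, -155.8, -3.0], 'r': [-0.0, -0.067, -0.479]}
R [0.55922011 0.25374024] {'t_mm': [497.1, -82.2, -13.4], 'r': [-0.0, -0.067, -0.479]}
[ 0.48724138 -0.24453418  0.16528837]
```

View pics/lift.png

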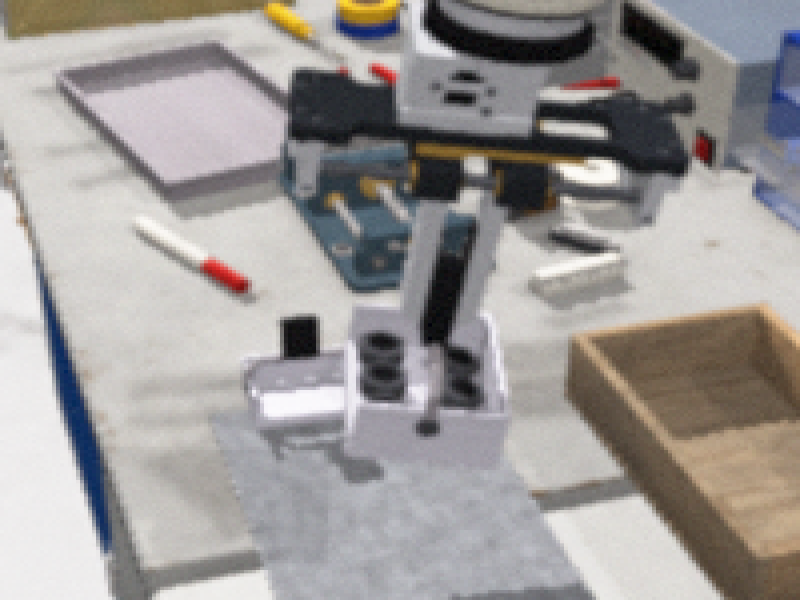

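Shaker is held with mouth slightly up and the nuts in it (pan at crop (430,385)). I'll carry it to the tray.

```bash
python3 -m creep '[{"rx":0,"ry":0,"rz":0,"tx":7,"ty":-2,"tz":-3,"gripper":0},{"rx":0,"ry":0,"rz":0,"tx":20,"ty":-5,"tz":-6,"gripper":0},{"rx":0,"ry":0,"rz":0,"tx":40,"ty":-10,"tz":-10,"gripper":0},{"rx":0,"ry":0,"rz":0,"tx":65,"ty":-16,"tz":-14,"gripper":0},{"rx":0,"ry":0,"rz":0,"tx":91,"ty":-22,"tz":-18,"gripper":0}]'
python3 -m creep '[{"rx":0,"ry":0,"rz":0,"tx":26,"ty":-6,"tz":-1,"gripper":0},{"rx":0,"ry":0,"rz":0,"tx":52,"ty":-13,"tz":-1,"gripper":0},{"rx":0,"ry":0,"rz":0,"tx":78,"ty":-19,"tz":-1,"gripper":0},{"rx":0,"ry":0,"rz":0,"tx":104,"ty":-25,"tz":-1,"gripper":0},{"rx":0,"ry":0,"rz":0,"tx":130,"ty":-32,"tz":-1,"gripper":0}]'
python3 -m creep '[{"rx":0,"ry":0,"rz":0,"tx":26,"ty":-6,"tz":0,"gripper":0},{"rx":0,"ry":0,"rz":0,"tx":52,"ty":-13,"tz":0,"gripper":0},{"rx":0,"ry":0,"rz":0,"tx":78,"ty":-19,"tz":0,"gripper":0},{"rx":0,"ry":0,"rz":0,"tx":104,"ty":-25,"tz":0,"gripper":0},{"rx":0,"ry":0,"rz":0,"tx":130,"ty":-32,"tz":0,"gripper":0}]'
python3 -m creep '[{"rx":0,"ry":0,"rz":0,"tx":26,"ty":-6,"tz":0,"gripper":0},{"rx":0,"ry":0,"rz":0,"tx":52,"ty":-13,"tz":0,"gripper":0},{"rx":0,"ry":0,"rz":0,"tx":78,"ty":-19,"tz":0,"gripper":0},{"rx":0,"ry":0,"rz":0,"tx":101,"ty":-25,"tz":0,"gripper":0},{"rx":0,"ry":0,"rz":0,"tx":120,"ty":-30,"tz":0,"gripper":0}]'
python3 -m creep '[{"rx":0,"ry":0,"rz":0,"tx":14,"ty":-3,"tz":0,"gripper":0},{"rx":0,"ry":0,"rz":0,"tx":24,"ty":-6,"tz":0,"gripper":0},{"rx":0,"ry":0,"rz":0,"tx":30,"ty":-7,"tz":0,"gripper":0},{"rx":0,"ry":0,"rz":0,"tx":30,"ty":-7,"tz":0,"gripper":0}]'
cat >> h.py <<'E'
TX,TY,TW=.4956,.3234,10.4
def W(x,y,z):
    c,s=np.cos(np.radians(TW)),np.sin(np.radians(TW));return np.array([TX+x*c-y*s,TY+x*s+y*c,z])
H=np.array([0,0,.069])  # TCP in shaker frame
def by_mouth(m,tilt,yaw=TW):  # TCP pose with mouth edge at world m
    R=yaw_pitch(yaw,tilt);return m+R@(H-np.array([-.036,0,.013])),tool_of(R)
def intray(p):
    c,s=np.cos(np.radians(TW)),np.sin(np.radians(TW));d=np.array(p)[:2]-[TX,TY];return np.array([d@[c,s],d@[-s,c]])
E
python3 - <<'E'
from h import *
print(rel(*by_mouth(W(.03,.08,.1),-8)))
E
```

```text
time: 5.8
tool_pos: [0.496, -0.1502, 0.1865]
tool_rot: [-0.057, 0.803, 0.591, -0.041]
ft_force: [0.3, -0.0, -6.0]
width: 0.147
grasp_force: 30.0
time: 6.3
tool_pos: [0.5043, -0.0163, 0.1919]
tool_rot: [-0.056, 0.803, 0.592, -0.041]
ft_force: [-0.3, 0.1, -4.9]
width: 0.143
grasp_force: 30.0
time: 6.8
tool_pos: [0.5124, 0.117, 0.1963]
tool_rot: [-0.056, 0.803, 0.592, -0.042]
ft_force: [0.6, 0.1, -5.7]
width: 0.146
grasp_force: 30.0
time: 7.3
tool_pos: [0.5193, 0.2407, 0.2004]
tool_rot: [-0.057, 0.803, 0.592, -0.042]
ft_force: [0.0, 0.1, -4.5]
width: 0.147
grasp_force: 30.0
time: 7.7
tool_pos: [0.5226, 0.2695, 0.2011]
tool_rot: [-0.056, 0.803, 0.591, -0.042]
ft_force: [-0.1, -0.5, -4.6]
width: 0.145
grasp_force: 30.0
{'t_mm': [148.4, -6.7, 52.1], 'r': [-0.001, -0.067, -0.478]}
```

```bash
python3 -m creep '[{"rx":0,"ry":-0.005,"rz":-0.03,"tx":8,"ty":0,"tz":0,"gripper":0},{"rx":0,"ry":-0.013,"rz":-0.09,"tx":24,"ty":-1,"tz":0,"gripper":0},{"rx":0,"ry":-0.022,"rz":-0.15,"tx":44,"ty":-2,"tz":0,"gripper":0},{"rx":0,"ry":-0.03,"rz":-0.2,"tx":64,"ty":-2,"tz":0,"gripper":0},{"rx":0,"ry":-0.034,"rz":-0.24,"tx":80,"ty":-3,"tz":0,"gripper":0}]'
python3 - <<'E'
from h import *
print(rel(*by_mouth(W(.03,.08,.1),-8)))
E
```

```text
time: 8.2
tool_pos: [0.5443, 0.3471, 0.2014]
tool_rot: [-0.051, 0.725, 0.685, -0.048]
ft_force: [0.6, 0.2, -6.1]
width: 0.145
grasp_force: 30.0
{'t_mm': [68.7, 12.2, 49.7], 'r': [-0.0, -0.033, -0.237]}
```

```bash
python3 -m creep '[{"rx":0,"ry":-0.006,"rz":-0.04,"tx":14,"ty":3,"tz":2,"gripper":0},{"rx":0,"ry":-0.014,"rz":-0.1,"tx":30,"ty":6,"tz":10,"gripper":0},{"rx":0,"ry":-0.022,"rz":-0.16,"tx":48,"ty":9,"tz":20,"gripper":0},{"rx":0,"ry":-0.03,"rz":-0.21,"tx":62,"ty":11,"tz":30,"gripper":0},{"rx":0,"ry":-0.033,"rz":-0.237,"tx":69,"ty":12,"tz":40,"gripper":0}]'
python3 -m creep '[{"rx":0,"ry":0,"rz":0,"tx":0,"ty":0,"tz":0,"gripper":0},{"rx":0,"ry":0,"rz":0,"tx":0,"ty":0,"tz":0,"gripper":0}]'
python3 - <<'E'
from h import *
print(rel(*by_mouth(W(.03,.08,.05),10)),by_mouth(W(.03,.08,.05),10)[0])
a=get_image("top");b=get_image("side")
im=np.hstack([cv2.resize(a[120:270,120:320],(480,360),interpolation=3),cv2.resize(b[80:230,230:360],(312,360),interpolation=3)])
cv2.imwrite("pics/over.png",im)
E
```

```text
time: 8.7
tool_pos: [0.5543, 0.4159, 0.1592]
tool_rot: [-0.045, 0.638, 0.767, -0.054]
ft_force: [-2.1, -0.0, -4.7]
width: 0.146
grasp_force: 30.0
time: 8.9
tool_pos: [0.5541, 0.4141, 0.1599]
tool_rot: [-0.045, 0.64, 0.765, -0.054]
ft_force: [0.8, -1.2, -5.5]
width: 0.145
grasp_force: 30.0
{'t_mm': [1.4, -11.2, 50.6], 'r': [-0.316, 0.001, -0.003]} [0.53597171 0.41214583 0.11140057]
```

View pics/over.png

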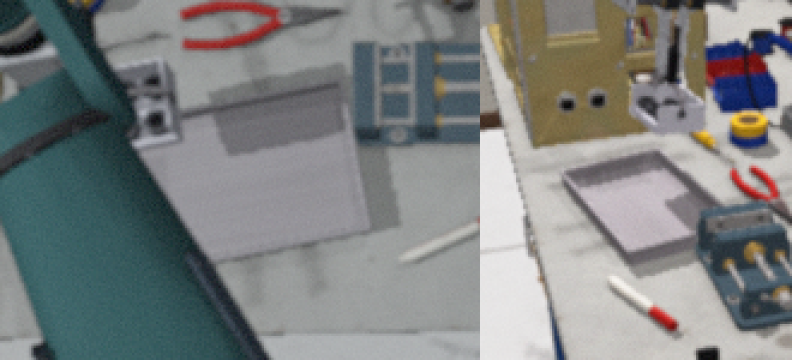

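The nuts are still in the pan, which hangs over the left end of the tray (top crop (155,100)). Lowering to a 10° tilt with the mouth about 50 mm up.

```bash
python3 -m creep '[{"rx":-0.06,"ry":0,"rz":0,"tx":1,"ty":-2,"tz":10,"gripper":0},{"rx":-0.12,"ry":0,"rz":0,"tx":1,"ty":-4,"tz":20,"gripper":0},{"rx":-0.19,"ry":0,"rz":0,"tx":1,"ty":-7,"tz":31,"gripper":0},{"rx":-0.26,"ry":0,"rz":0,"tx":1,"ty":-9,"tz":42,"gripper":0},{"rx":-0.315,"ry":0,"rz":0,"tx":1,"ty":-11,"tz":51,"gripper":0}]'
python3 -m creep '[{"rx":0,"ry":0,"rz":0,"tx":0,"ty":0,"tz":0,"gripper":0},{"rx":0,"ry":0,"rz":0,"tx":0,"ty":0,"tz":0,"gripper":0}]'
python3 - <<'E'
from h import *
m=W(.03,.08,.05)
print(rel(*by_mouth(m,10)))
p0,R0=by_mouth(m,10)
for t in(14,18,20,22,24,26,27):print(t,rel(*by_mouth(m,t),p0,R0))
E
```

```text
time: 9.5
tool_pos: [0.5354, 0.4117, 0.1123]
tool_rot: [0.056, 0.639, 0.764, 0.068]
ft_force: [-0.6, 1.9, -5.1]
width: 0.145
grasp_force: 30.0
time: 9.7
tool_pos: [0.5362, 0.4122, 0.1125]
tool_rot: [0.056, 0.639, 0.765, 0.067]
ft_force: [0.9, -0.4, -5.1]
width: 0.152
grasp_force: 30.0
{'t_mm': [-0.0, -0.4, 1.1], 'r': [0.0, -0.0, -0.002]}
14 {'t_mm': [-0.0, -4.0, -2.4], 'r': [-0.07, 0.0, 0.0]}
18 {'t_mm': [-0.0, -8.1, -4.5], 'r': [-0.14, -0.0, 0.0]}
20 {'t_mm': [-0.0, -10.3, -5.4], 'r': [-0.175, 0.0, -0.0]}
22 {'t_mm': [-0.0, -12.4, -6.3], 'r': [-0.209, 0.0, -0.0]}
24 {'t_mm': [-0.0, -14.6, -7.0], 'r': [-0.244, -0.0, 0.0]}
26 {'t_mm': [-0.0, -16.8, -7.8], 'r': [-0.279, 0.0, -0.0]}
27 {'t_mm': [-0.0, -17.9, -8.1], 'r': [-0.297, 0.0, 0.0]}
```

```bash
python3 -m creep '[{"rx":-0.03,"ry":0,"rz":0,"tx":0,"ty":-2,"tz":-1,"gripper":0},{"rx":-0.06,"ry":0,"rz":0,"tx":0,"ty":-3.5,"tz":-2,"gripper":0},{"rx":-0.09,"ry":0,"rz":0,"tx":0,"ty":-5,"tz":-3,"gripper":0},{"rx":-0.12,"ry":0,"rz":0,"tx":0,"ty":-7,"tz":-4,"gripper":0},{"rx":-0.14,"ry":0,"rz":0,"tx":0,"ty":-8,"tz":-4.5,"gripper":0}]'
python3 -m creep '[{"rx":-0.03,"ry":0,"rz":0,"tx":0,"ty":-2,"tz":-1,"gripper":0},{"rx":-0.06,"ry":0,"rz":0,"tx":0,"ty":-3.5,"tz":-2,"gripper":0},{"rx":-0.09,"ry":0,"rz":0,"tx":0,"ty":-5,"tz":-3,"gripper":0},{"rx":-0.12,"ry":0,"rz":0,"tx":0,"ty":-7,"tz":-4,"gripper":0},{"rx":-0.155,"ry":0,"rz":0,"tx":0,"ty":-9,"tz":-5,"gripper":0}]'
python3 -m creep '[{"rx":0,"ry":0,"rz":0,"tx":0,"ty":0,"tz":0,"gripper":0},{"rx":0,"ry":0,"rz":0,"tx":0,"ty":0,"tz":0,"gripper":0},{"rx":0,"ry":0,"rz":0,"tx":0,"ty":0,"tz":0,"gripper":0},{"rx":0,"ry":0,"rz":0,"tx":0,"ty":0,"tz":0,"gripper":0}]'
python3 - <<'E'
from h import *
a=get_image("top");b=get_image("side")
im=np.hstack([cv2.resize(a[130:260,130:290],(443,360),interpolation=3),cv2.resize(b[90:220,230:360],(356,356),interpolation=3)[:360] if 0 else cv2.resize(b[90:220,230:355],(346,360),interpolation=3)])
cv2.imwrite("pics/pour1.png",im)
for d in place_of("side","nut1"):
    print(np.round(d["centre"]),round(d["confidence"],2),intray(onz("side",d["centre"],.0095)).round(3))
E
```

```text
time: 10.2
tool_pos: [0.5289, 0.4113, 0.1163]
tool_rot: [0.101, 0.633, 0.758, 0.122]
ft_force: [0.1, 0.8, -5.8]
width: 0.145
grasp_force: 30.0
time: 10.7
tool_pos: [0.5188, 0.4094, 0.1178]
tool_rot: [0.149, 0.624, 0.746, 0.18]
ft_force: [-0.7, 0.1, -5.8]
width: 0.148
grasp_force: 30.0
time: 11.1
tool_pos: [0.5185, 0.4095, 0.1172]
tool_rot: [0.149, 0.623, 0.746, 0.179]
ft_force: [0.0, -0.1, -3.9]
width: 0.145
grasp_force: 30.0
[293. 153.] 0.54 [0.014 0.095]
[309. 128.] 0.52 [0.158 0.267]
[313. 131.] 0.48 [0.16  0.232]
[294. 150.] 0.44 [0.027 0.114]
[299. 157.] 0.42 [0.022 0.057]
```

View pics/pour1.png

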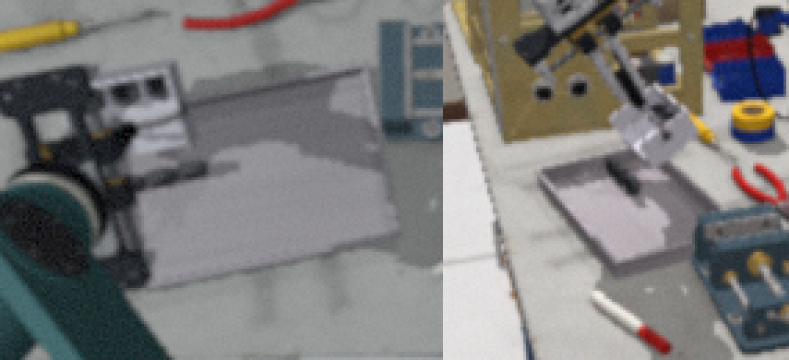

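Three nuts lie in the tray's left third (y ≈ 0.057, 0.095, 0.114) and the rear row is still in the pan. Levelling and moving to the right third.

Run:
```python
from h import *
A=by_mouth(W(.03,.08,.09),0);B=by_mouth(W(.03,-.072,.09),0);C=by_mouth(W(.03,-.072,.055),22)
print(rel(*A));print(rel(*B,*A));print(rel(*C,*B));D=by_mouth(W(.03,-.072,.055),35);E=by_mouth(W(.03,-.072,.055),48);print(rel(*D,*C),rel(*E,*D))
for p in((267,137),(267,180)):print(onz("top",p,.05)[:2])
```

```text
{'t_mm': [-0.4, 38.6, -13.3], 'r': [0.47, 0.0, -0.002]}
{'t_mm': [-152.0, -0.0, 0.0], 'r': [0.0, 0.0, 0.0]}
{'t_mm': [0.0, -23.6, 25.6], 'r': [-0.384, 0.0, -0.0]}
{'t_mm': [-0.0, -13.5, -6.7], 'r': [-0.227, -0.0, 0.0]} {'t_mm': [0.0, -13.5, -6.7], 'r': [-0.227, 0.0, 0.0]}
[0.62977195 0.19226563]
[0.52178417 0.19273448]
```

```bash
python3 -m creep '[{"rx":0.06,"ry":0,"rz":0,"tx":0,"ty":5,"tz":-6,"gripper":0},{"rx":0.16,"ry":0,"rz":0,"tx":0,"ty":13,"tz":-10,"gripper":0},{"rx":0.27,"ry":0,"rz":0,"tx":0,"ty":22,"tz":-12,"gripper":0},{"rx":0.38,"ry":0,"rz":0,"tx":0,"ty":31,"tz":-13,"gripper":0},{"rx":0.47,"ry":0,"rz":0,"tx":0,"ty":38.5,"tz":-13.5,"gripper":0}]'
python3 -m creep '[{"rx":0,"ry":0,"rz":0,"tx":-6,"ty":0,"tz":0,"gripper":0},{"rx":0,"ry":0,"rz":0,"tx":-20,"ty":0,"tz":0,"gripper":0},{"rx":0,"ry":0,"rz":0,"tx":-40,"ty":0,"tz":0,"gripper":0},{"rx":0,"ry":0,"rz":0,"tx":-62,"ty":0,"tz":0,"gripper":0},{"rx":0,"ry":0,"rz":0,"tx":-84,"ty":0,"tz":0,"gripper":0}]'
python3 -m creep '[{"rx":0,"ry":0,"rz":0,"tx":-22,"ty":0,"tz":0,"gripper":0},{"rx":0,"ry":0,"rz":0,"tx":-42,"ty":0,"tz":0,"gripper":0},{"rx":0,"ry":0,"rz":0,"tx":-57,"ty":0,"tz":0,"gripper":0},{"rx":0,"ry":0,"rz":0,"tx":-66,"ty":0,"tz":0,"gripper":0},{"rx":0,"ry":0,"rz":0,"tx":-68,"ty":0,"tz":0,"gripper":0}]'
python3 -m creep '[{"rx":-0.05,"ry":0,"rz":0,"tx":0,"ty":-3,"tz":4,"gripper":0},{"rx":-0.13,"ry":0,"rz":0,"tx":0,"ty":-8,"tz":10,"gripper":0},{"rx":-0.22,"ry":0,"rz":0,"tx":0,"ty":-14,"tz":16,"gripper":0},{"rx":-0.31,"ry":0,"rz":0,"tx":0,"ty":-19,"tz":22,"gripper":0},{"rx":-0.384,"ry":0,"rz":0,"tx":0,"ty":-23.5,"tz":25.5,"gripper":0}]'
python3 - <<'E'
from h import *
print(rel(*by_mouth(W(.03,-.072,.055),22)))
E
```

```text
time: 11.75
tool_pos: [0.5475, 0.4147, 0.1475]
tool_rot: [-0.0, 0.641, 0.768, 0.001]
ft_force: [0.9, 0.2, -4.3]
width: 0.148
grasp_force: 30.0
time: 12.25
tool_pos: [0.5595, 0.3294, 0.1468]
tool_rot: [0.001, 0.641, 0.768, 0.0]
ft_force: [0.3, -0.2, -3.7]
width: 0.148
grasp_force: 30.0
time: 12.75
tool_pos: [0.5724, 0.2635, 0.1465]
tool_rot: [0.0, 0.641, 0.767, 0.0]
ft_force: [0.5, 0.3, -3.9]
width: 0.147
grasp_force: 30.0
time: 13.25
tool_pos: [0.5475, 0.2611, 0.1195]
tool_rot: [0.122, 0.629, 0.754, 0.147]
ft_force: [0.2, -0.7, -4.6]
width: 0.144
grasp_force: 30.0
{'t_mm': [-1.3, 2.7, 0.1], 'r': [0.001, -0.0, -0.001]}
```

```bash
python3 -m creep '[{"rx":-0.045,"ry":0,"rz":0,"tx":0,"ty":-3,"tz":-1.5,"gripper":0},{"rx":-0.09,"ry":0,"rz":0,"tx":0,"ty":-6,"tz":-3,"gripper":0},{"rx":-0.135,"ry":0,"rz":0,"tx":0,"ty":-8,"tz":-4,"gripper":0},{"rx":-0.18,"ry":0,"rz":0,"tx":0,"ty":-11,"tz":-5.5,"gripper":0},{"rx":-0.227,"ry":0,"rz":0,"tx":0,"ty":-13.5,"tz":-6.5,"gripper":0}]'
python3 -m creep '[{"rx":-0.045,"ry":0,"rz":0,"tx":0,"ty":-3,"tz":-1.5,"gripper":0},{"rx":-0.09,"ry":0,"rz":0,"tx":0,"ty":-6,"tz":-3,"gripper":0},{"rx":-0.135,"ry":0,"rz":0,"tx":0,"ty":-8,"tz":-4,"gripper":0},{"rx":-0.18,"ry":0,"rz":0,"tx":0,"ty":-11,"tz":-5.5,"gripper":0},{"rx":-0.227,"ry":0,"rz":0,"tx":0,"ty":-13.5,"tz":-6.5,"gripper":0}]'
python3 -m creep '[{"rx":0,"ry":0,"rz":0,"tx":0,"ty":0,"tz":0,"gripper":0},{"rx":0,"ry":0,"rz":0,"tx":0,"ty":0,"tz":0,"gripper":0},{"rx":0,"ry":0,"rz":0,"tx":0,"ty":0,"tz":0,"gripper":0},{"rx":0,"ry":0,"rz":0,"tx":0,"ty":0,"tz":0,"gripper":0}]'
python3 - <<'E'
from h import *
a=get_image("top");b=get_image("side")
im=np.hstack([cv2.resize(a[130:260,130:290],(443,360),interpolation=3),cv2.resize(b[90:220,230:355],(346,360),interpolation=3)])
cv2.imwrite("pics/pour2.png",im)
for c in("side","top"):
  for d in place_of(c,"nut1"):
    print(c,np.round(d["centre"]),round(d["confidence"],2),intray(onz(c,d["centre"],.0095)).round(3))
A=by_mouth(W(.03,-.072,.055),48);B=by_mouth(W(.03,-.072,.13),0);print(rel(*A),rel(*B))
E
```

```text
time: 13.75
tool_pos: [0.5333, 0.2583, 0.1208]
tool_rot: [0.192, 0.611, 0.732, 0.231]
ft_force: [-0.1, 0.3, -4.4]
width: 0.15
grasp_force: 30.0
time: 14.25
tool_pos: [0.5191, 0.2555, 0.1186]
tool_rot: [0.26, 0.585, 0.701, 0.313]
ft_force: [0.5, -0.6, -2.7]
width: 0.144
grasp_force: 30.0
time: 14.65
tool_pos: [0.521, 0.2556, 0.1201]
tool_rot: [0.261, 0.585, 0.701, 0.313]
ft_force: [0.5, 0.5, -3.4]
width: 0.146
grasp_force: 30.0
side [300. 173.] 0.62 [-0.022 -0.054]
side [302. 184.] 0.6 [-0.045 -0.117]
side [304. 176.] 0.57 [-0.017 -0.074]
side [295. 155.] 0.52 [0.013 0.073]
side [288. 151.] 0.42 [0.004 0.115]
side [297. 156.] 0.41 [0.015 0.062]
top [187. 196.] 0.6 [0.009 0.077]
top [258. 198.] 0.6 [-0.032 -0.099]
top [200. 192.] 0.56 [0.013 0.042]
top [181. 198.] 0.48 [0.008 0.094]
{'t_mm': [-0.5, 0.1, 0.2], 'r': [0.0, 0.001, -0.002]} {'t_mm': [-0.3, 85.6, -4.7], 'r': [0.838, 0.001, -0.002]}
```

View pics/pour2.png

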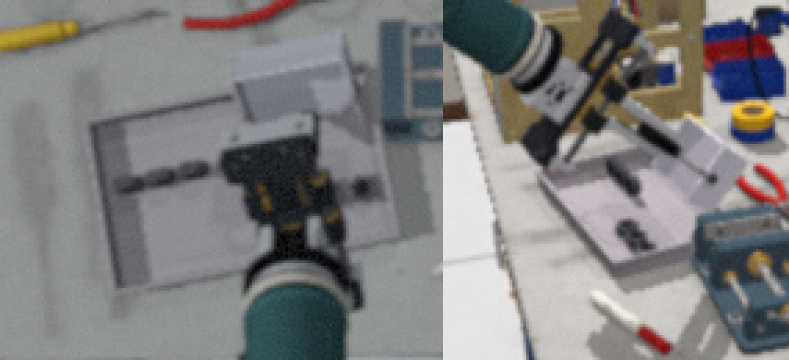

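All six nuts are in the tray: left y ≈ 0.042 to 0.11, right y ≈ -0.054, -0.074, -0.117. The pan is empty, so I'll level, lift and return.

```bash
python3 -m creep '[{"rx":0.08,"ry":0,"rz":0,"tx":0,"ty":15,"tz":-8,"gripper":0},{"rx":0.2,"ry":0,"rz":0,"tx":0,"ty":35,"tz":-10,"gripper":0},{"rx":0.33,"ry":0,"rz":0,"tx":0,"ty":52,"tz":-10,"gripper":0},{"rx":0.46,"ry":0,"rz":0,"tx":0,"ty":68,"tz":-8,"gripper":0},{"rx":0.58,"ry":0,"rz":0,"tx":0,"ty":78,"tz":-7,"gripper":0}]'
python3 - <<'E'
from h import *
B=by_mouth(W(.03,-.072,.13),0);print(rel(*B))
T=tool_of(yaw_pitch(-17.3,0));p=np.array([.4842,-.2438,.19]);print(rel(p,T,*B))
E
```

```text
time: 15.35
tool_pos: [0.5688, 0.2641, 0.1849]
tool_rot: [0.082, 0.635, 0.761, 0.1]
ft_force: [0.6, -0.2, -2.9]
width: 0.147
grasp_force: 30.0
{'t_mm': [-0.4, 4.8, 0.1], 'r': [0.259, -0.001, -0.002]}
{'t_mm': [-483.8, -179.6, -4.0], 'r': [0.0, 0.0, 0.483]}
```

```bash
python3 -m creep '[{"rx":0.1,"ry":0,"rz":0,"tx":0,"ty":2,"tz":0,"gripper":0},{"rx":0.18,"ry":0,"rz":0,"tx":0,"ty":4,"tz":0,"gripper":0},{"rx":0.259,"ry":0,"rz":-0.002,"tx":0,"ty":5,"tz":0,"gripper":0},{"rx":0.259,"ry":0,"rz":-0.002,"tx":0,"ty":5,"tz":0,"gripper":0}]'
python3 -m creep '[{"rx":0,"ry":0,"rz":0,"tx":-12,"ty":-4,"tz":0,"gripper":0},{"rx":0,"ry":0,"rz":0,"tx":-36,"ty":-13,"tz":0,"gripper":0},{"rx":0,"ry":0,"rz":0,"tx":-70,"ty":-26,"tz":0,"gripper":0},{"rx":0,"ry":0,"rz":0,"tx":-105,"ty":-39,"tz":0,"gripper":0},{"rx":0,"ry":0,"rz":0,"tx":-140,"ty":-52,"tz":0,"gripper":0}]'
python3 -m creep '[{"rx":0,"ry":0,"rz":0,"tx":-35,"ty":-13,"tz":0,"gripper":0},{"rx":0,"ry":0,"rz":0,"tx":-70,"ty":-26,"tz":0,"gripper":0},{"rx":0,"ry":0,"rz":0,"tx":-105,"ty":-39,"tz":0,"gripper":0},{"rx":0,"ry":0,"rz":0,"tx":-140,"ty":-52,"tz":0,"gripper":0},{"rx":0,"ry":0,"rz":0,"tx":-175,"ty":-65,"tz":0,"gripper":0}]'
python3 -m creep '[{"rx":0,"ry":0,"rz":0.05,"tx":-35,"ty":-13,"tz":0,"gripper":0},{"rx":0,"ry":0,"rz":0.14,"tx":-70,"ty":-26,"tz":0,"gripper":0},{"rx":0,"ry":0,"rz":0.24,"tx":-105,"ty":-39,"tz":0,"gripper":0},{"rx":0,"ry":0,"rz":0.33,"tx":-135,"ty":-50,"tz":0,"gripper":0},{"rx":0,"ry":0,"rz":0.4,"tx":-155,"ty":-57,"tz":0,"gripper":0}]'
python3 -m creep '[{"rx":0,"ry":0,"rz":0.05,"tx":0,"ty":0,"tz":0,"gripper":0},{"rx":0,"ry":0,"rz":0.08,"tx":0,"ty":0,"tz":0,"gripper":0},{"rx":0,"ry":0,"rz":0.08,"tx":0,"ty":0,"tz":0,"gripper":0}]'
python3 - <<'E'
from h import *
T=tool_of(yaw_pitch(-17.3,0));print(rel([.4842,-.2438,.0715],T))
E
```

```text
time: 15.75
tool_pos: [0.5741, 0.2644, 0.1813]
tool_rot: [0.0, 0.641, 0.768, -0.0]
ft_force: [0.7, -0.8, -3.7]
width: 0.146
grasp_force: 30.0
time: 16.25
tool_pos: [0.544, 0.1156, 0.1836]
tool_rot: [0.001, 0.64, 0.769, 0.0]
ft_force: [0.1, -0.3, -3.3]
width: 0.147
grasp_force: 30.0
time: 16.75
tool_pos: [0.5114, -0.0682, 0.1837]
tool_rot: [0.002, 0.64, 0.768, -0.0]
ft_force: [0.2, -0.7, -3.5]
width: 0.148
grasp_force: 30.0
time: 17.25
tool_pos: [0.483, -0.2314, 0.1838]
tool_rot: [0.002, 0.782, 0.624, -0.001]
ft_force: [-0.1, 0.5, -4.1]
width: 0.148
grasp_force: 30.0
time: 17.55
tool_pos: [0.4842, -0.2289, 0.1836]
tool_rot: [0.001, 0.804, 0.594, -0.0]
ft_force: [-0.5, -0.5, -2.8]
width: 0.146
grasp_force: 30.0
{'t_mm': [-14.1, 4.3, 112.1], 'r': [0.001, 0.001, 0.004]}
```

```bash
python3 -m creep '[{"rx":0.001,"ry":0.001,"rz":0.004,"tx":-7,"ty":2,"tz":20,"gripper":0},{"rx":0.001,"ry":0.001,"rz":0.004,"tx":-14,"ty":4,"tz":45,"gripper":0},{"rx":0.001,"ry":0.001,"rz":0.004,"tx":-14,"ty":4,"tz":70,"gripper":0},{"rx":0.001,"ry":0.001,"rz":0.004,"tx":-14,"ty":4,"tz":88,"gripper":0},{"rx":0.001,"ry":0.001,"rz":0.004,"tx":-14,"ty":4,"tz":98,"gripper":0}]'
python3 -m creep '[{"rx":0,"ry":0,"rz":0,"tx":0,"ty":0,"tz":5,"gripper":0},{"rx":0,"ry":0,"rz":0,"tx":0,"ty":0,"tz":9,"gripper":0},{"rx":0,"ry":0,"rz":0,"tx":0,"ty":0,"tz":12,"gripper":0},{"rx":0,"ry":0,"rz":0,"tx":0,"ty":0,"tz":13,"gripper":0},{"rx":0,"ry":0,"rz":0,"tx":0,"ty":0,"tz":13,"gripper":0}]'
```

```text
time: 18.05
tool_pos: [0.4835, -0.2424, 0.0832]
tool_rot: [-0.002, 0.805, 0.593, -0.001]
ft_force: [0.2, 0.8, -3.1]
width: 0.147
grasp_force: 30.0
time: 18.55
tool_pos: [0.4849, -0.2439, 0.0726]
tool_rot: [-0.0, 0.806, 0.593, -0.0]
ft_force: [-0.4, 0.3, -2.5]
width: 0.147
grasp_force: 30.0
```

```bash
python3 -m creep '[{"rx":0,"ry":0,"rz":0,"tx":0,"ty":0,"tz":0.5,"gripper":0},{"rx":0,"ry":0,"rz":0,"tx":0,"ty":0,"tz":1,"gripper":0},{"rx":0,"ry":0,"rz":0,"tx":0,"ty":0,"tz":1.5,"gripper":0},{"rx":0,"ry":0,"rz":0,"tx":0,"ty":0,"tz":1.5,"gripper":0}]'
```

```text
time: 18.95
tool_pos: [0.4848, -0.2439, 0.0714]
tool_rot: [-0.0, 0.806, 0.593, -0.0]
ft_force: [-0.5, 1.9, 1.4]
width: 0.148
grasp_force: 30.0
```

Contact with the mat. Releasing and withdrawing.

```bash
python3 -m creep '[{"rx":0,"ry":0,"rz":0,"tx":0,"ty":0,"tz":0,"gripper":50},{"rx":0,"ry":0,"rz":0,"tx":0,"ty":0,"tz":0,"gripper":50},{"rx":0,"ry":0,"rz":0,"tx":0,"ty":0,"tz":0,"gripper":50},{"rx":0,"ry":0,"rz":0,"tx":0,"ty":0,"tz":0,"gripper":50},{"rx":0,"ry":0,"rz":0,"tx":0,"ty":0,"tz":0,"gripper":50}]'
python3 -m creep '[{"rx":0,"ry":0,"rz":0,"tx":0,"ty":0,"tz":-10,"gripper":50},{"rx":0,"ry":0,"rz":0,"tx":0,"ty":0,"tz":-35,"gripper":50},{"rx":0,"ry":0,"rz":0,"tx":0,"ty":0,"tz":-70,"gripper":50},{"rx":0,"ry":0,"rz":0,"tx":0,"ty":0,"tz":-105,"gripper":50},{"rx":0,"ry":0,"rz":0,"tx":0,"ty":0,"tz":-130,"gripper":50}]'
python3 -m creep '[{"rx":0,"ry":0,"rz":0,"tx":0,"ty":0,"tz":0,"gripper":50},{"rx":0,"ry":0,"rz":0,"tx":0,"ty":0,"tz":0,"gripper":50},{"rx":0,"ry":0,"rz":0,"tx":0,"ty":0,"tz":0,"gripper":50}]'
python3 - <<'E'
from h import *
a=get_image("top");b=get_image("side")
im=np.hstack([cv2.resize(a[140:250,150:290],(440,346),interpolation=3),cv2.resize(b[130:310,250:430],(346,346),interpolation=3)])
cv2.imwrite("pics/end.png",im)
for d in place_of("top","nut1"):
    print(np.round(d["centre"]),round(d["confidence"],2),intray(onz("top",d["centre"],.0095)).round(3))
E
```

```text
time: 19.45
tool_pos: [0.4847, -0.2438, 0.0706]
tool_rot: [-0.001, 0.806, 0.593, -0.0]
ft_force: [-0.2, -0.5, 0.6]
width: 0.497
grasp_force: 0.0
time: 19.95
tool_pos: [0.4855, -0.2443, 0.2044]
tool_rot: [0.001, 0.806, 0.593, 0.0]
ft_force: [0.1, -0.7, -0.4]
width: 0.495
grasp_force: 0.0
time: 20.25
tool_pos: [0.4841, -0.2434, 0.1989]
tool_rot: [-0.002, 0.806, 0.593, -0.001]
ft_force: [0.6, 0.1, -0.4]
width: 0.501
grasp_force: 0.0
[200. 193.] 0.63 [0.011 0.044]
[260. 198.] 0.63 [-0.033 -0.104]
[188. 194.] 0.58 [0.016 0.075]
[249. 203.] 0.5 [-0.039 -0.074]
[177. 197.] 0.48 [0.013 0.102]
[240. 204.] 0.41 [-0.036 -0.05 ]
```

View pics/end.png

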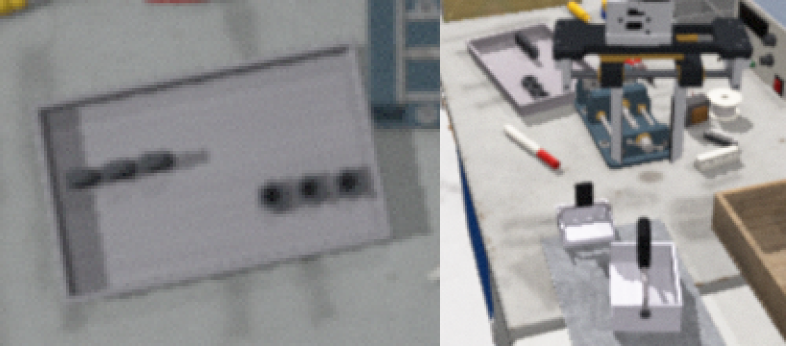

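The end picture shows three nuts at left (crop (85,178), (120,168), (157,160)), three at right ((270,193), (315,187), (352,182)), and the empty shaker upright on its mat at (645,285) with the gripper clear.

```bash
python3 -c "
from bench import *
print(sign_off())"
```

```text
the job is handed in; nothing more can be done
None
```

The job is handed in. The last picture shows three nuts in the tray's left third and three in its right third, with the empty shaker standing upright on its mat; `sign_off()` returned no verdict.

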